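Fit a valve handwheel and bring its snap ring to the groove

ROBOT

A 6-joint arm with a two-finger parallel gripper is mounted at the origin on the work surface. World frame = base frame: x ahead of the robot, y to its left, z up, the work surface at z = 0. Lengths are in m, angles in rad, forces in N, time in s.
With the tool pointing down it reaches from about 0.275 to 0.975 m from the base axis. Payload 8.4 kg.
Tool frame: the origin (TCP) lies at the very end of the fingers, on their centre line; the grasp point (between the pads) lies 19 mm behind it (manip.grasp_offset is the z of the grasp point in the tool frame, in m); z points along the fingers, y is the line along which they close (so a half turn about z gives the same grasp; the last joint's range is limited). The gripper opens to 92 mm and grips with 3 to 60 N. Pads are 20 mm wide; open, the fingers measure 128 mm over their backs; the gripper's body (75 mm by 189 mm) begins 69 mm behind the grasp point.
Start: joints at [-1.186, 0.353, 1.633, -0, 1.155, -0.002], TCP at [0.236, -0.579, 0.215] pointing down, gripper open.
Joint ranges: [-2.63, 2.63], [-0.92, 2.1], [0.06, 2.66], [-1.3, 4.44], [0, 2.69], [-3.02, 3.02]. Speed limits (rad/s): [2.22, 2.22, 2.79, 3.14, 3.14, 3.14].

INTERFACE

Orientations are given as a unit quaternion [x, y, z, w].
In Python, from cell import manip, vision gives the robot as it stands. Calls block until the motion is done:
- manip.movep(position, orientation): joint-space move of the TCP to a pose.
- manip.line_to(position, vel=0.15, orientation=None): straight line of the TCP; orientation=None keeps the orientation; vel is the mean speed in m/s.
- manip.set_joints(angles): joint-space move.
- manip.set_gripper(opening): opening from 0.0 (shut) to 1.0 (fully open); the grip force is fixed at half the most; returns when the fingers have stopped.
- manip.hold(seconds).
- manip.solve_ik(position, orientation): joint angles nearest the present ones, or None.
- vision.read_camera(name): name is "scene" or "side" or "wrist"; returns a dict with "color" (384x512x3 uint8, red, green, blue), "depth" (384x512 float32, m along the optical axis (not along the pixel's ray), 0 where there is no reading), "vfov" (degrees; the focal length in pixels is half the picture's height over the tangent of half this angle, whatever the lens; pixels are square), "cx", "cy" (the principal point, pixels), "R" (3x3) and "t" (3): a world point X has camera coordinates R X + t. Camera axes: x right, y down, z forward; pixel columns grow to the right and rows downward; lengths in m; the calibration is good to about 2 mm. A picture is of the moment at which its call begins.
A pose or a line that the arm cannot do raises manip.MotionError and nothing moves.
- manip.sign_off(): hands the job in; it is judged then, once.
Readings, each from a call of its own:
- manip.read_time_s(): time.
- manip.read_joint_pos(): joint angles.
- manip.read_dq(): joint speeds.
- manip.read_effort(): joint torques, N m.
- manip.read_position(): TCP position.
- manip.read_ee_rot(): TCP orientation.
- manip.read_force(): force on the tool from outside, world axes, zero at the start.
- manip.read_ft_torque(): the same for the moment, N m.
- manip.read_grip_width(): opening from 0.0 (shut) to 1.0 (fully open).
- manip.read_grasp_force(): force on a finger pad.
Only numpy, scipy, OpenCV 4.12 (cv2) and the standard library are available. Lean on these libraries where they do the work, as an engineer would, in place of code of your own. Each camera call takes 0.05 s, during which the arm holds its last target. There are 200 camera calls.

TASK

Put the loose handwheel onto the valve's square stem, fully down on its shoulder, and let go of it. Then take the snap-ring pliers from their stand by squeezing the handles so that the tips spread the snap ring and carry it, never touching the ring with the fingers, and lower the spread ring over the stem until it is level with the groove above the handwheel. Finish like that, still gripping the pliers and holding the ring spread around the groove, clear of the stem and resting on nothing, with the other things on the bench left where they are.

Things in the scene. Friction and masses are not known exactly. Their poses are not given: they have to be found in the camera images.
- valve: brass valve bonnet fixed to the bench (place and yaw vary), foot 90 mm across; origin at the centre of its underside, z up. Steel stem on its axis: 20 mm square from 50 to 94 mm above the bench (sides along x and y), groove (15 mm across) from 94 to 104 mm, round head 20 mm across to 110 mm, tapering to 12 mm across at the top, 118 mm
- stem_seat (a point): point on the stem axis at the top of the flat round shoulder (36 mm across, 50 mm above the bench) on which the handwheel comes to rest; axes as the valve
- groove (a point): point on the stem axis at mid height of the groove, 99 mm above the bench (the groove is 10 mm high); axes as the valve
- wheel_center (a point): dark steel handwheel, loose, lying flat, about 0.35 kg, 112 mm across. Point on its axis, at mid height: 19 mm above its underside, 19 mm below the top of its boss. x and y along the sides of its square boss and bore; any of the four quarter turns fits the stem
- wheel: the handwheel as a whole, origin at the centre of its underside. Square boss 36 x 36 mm, 38 mm high, with a square through-bore 23 x 23 mm, sides parallel. Rim (12 mm bar) and four spokes along x and y rise at most 12 mm above the underside, so the boss is gripped across two flats above them. Seated: underside on the shoulder, boss top 88 mm above the bench
- stand: grey stand of the pliers (fixed, place and yaw vary), foot 85 x 76 mm; origin under the pliers' middle plane, z up; the ring lies on its -x side. A post on its +x side (76 mm high) with a narrow tongue carries the pliers in a slot open upward: pliers and ring come out straight up and are free once lifted 70 mm or more
- pliers_grip (a point): snap-ring pliers standing upright, tips down. Point midway between the two grey handles, 115 mm above the underside of the tips (129 mm above the bench at the start), where they are gripped by squeezing along y: 59 mm over the outsides at this height when released, 38 mm fully squeezed (a stop; about 9 N is enough, 20 to 40 N is fine). x, y as the stand, z up
- pliers_tips (a point): point midway between the two plier tips, 5 mm above their underside, where the ring's ears are. Each tip is 10 mm deep (x). Squeezing the handles moves each tip outward, from 5 to 16.5 mm off the middle; small lips at the foot of the tips keep the ring from dropping.
- pliers: the pliers as a whole, 0.2 kg, 138 mm high; origin at the underside of the tips, midway, 14 mm above the bench at the start; axes as the stand. Handles 12 mm deep (x), 7 mm thick, from 73 to 137 mm above the origin; steel plate between them (12 x 38 mm) from 48 to 74 mm
- plier_left (a joint): angle of the left handle: 0 released, 0.19 rad fully squeezed
- plier_right (a joint): angle of the right handle: 0 released, 0.19 rad fully squeezed
- ring: steel snap ring, 36 mm outside, 3.5 mm thick, 26 g, loose on the stand's low pad with its two ears between which the plier tips stand; origin on its axis at its underside, z up, x towards its gap and ears
- ring_center (a point): centre of the ring's bore at mid thickness, 25 mm from the pliers' middle plane on their -x side, about there too when carried. Relaxed, two inner noses leave a 16.6 mm opening that does not pass the 20 mm stem head; spread by the fully squeezed pliers, the bore clears the head by about 2 mm all round
- ring_left (a joint): spread of the ring's left arm: 0 relaxed, about 0.27 rad spread by the fully squeezed pliers
- ring_right (a joint): spread of the ring's right arm, the same
- nipple1: steel pipe nipple, 38 mm across, 42 mm high, standing: leave alone
- nipple2: steel pipe nipple, the same: leave alone
- nipple3: steel pipe nipple, the same: leave alone
- coupling1: brass coupling, 36 mm across, 50 mm high, standing: leave alone
- coupling2: brass coupling, the same: leave alone
- wrench: steel wrench lying on the bench: leave alone
- paste: closed jar of sealing paste, 76 mm across, 70 mm high: leave alone
Mind the look-alikes: they are no part of the job. Leave any brown, green or purple look-alike of the pliers alone.

How it is judged:
On the way, in this order (a step that is already met when the one before it is completed fails the run):
1. the handwheel sits fully down on the square stem and is let go (horizontal distance between wheel_center and stem_seat below 0.004 m and z of wheel_center in the frame of stem_seat between 0.016 and 0.022 m and angle between wheel_center's own z axis and vertical below 0.06 rad and (angle between the x axis of wheel_center and the x axis of stem_seat, either way round below 0.2 rad or angle between the x axis of wheel_center and the y axis of stem_seat, either way round below 0.2 rad) and contact force between the fingers and wheel below 0.2 N), for 0.2 s.
2. the gripped pliers hold the ring spread, lifted clear of the stand and above the stem's top (value of joint each of ring_left, ring_right above 0.19 rad and contact force between pliers and ring above 0.8 N and contact force between the fingers and pliers above 3 N and z of ring_center in the frame of groove above 0.02 m), for 0.2 s.
At the end, for the whole second after the job is handed in: Handwheel seated (4 mm off axis, 3 mm in height), untouched by the fingers. Gripped pliers hold the ring spread (both arms over 0.19 rad), within 4 mm of the stem axis and of the groove's mid height, level within 0.17 rad, at rest; ring and pliers clear of stem and wheel (all of step 1 and value of joint each of ring_left, ring_right above 0.19 rad and contact force between pliers and ring above 0.8 N and contact force between the fingers and pliers above 3 N and horizontal distance between ring_center and groove below 0.004 m and z of ring_center in the frame of groove between -0.004 and 0.004 m and angle between ring_center's own z axis and vertical below 0.17 rad and linear speed of ring below 0.02 m/s and contact force between each of ring, pliers and valve below 1 N and contact force between ring and wheel below 0.3 N and contact force between pliers and wheel below 1 N); the arm keeps its last pose, push and grip.
It fails at once if the fingers touch the snap ring (contact force between the fingers and ring above 0.5 N).
It fails at once if a bystander is pushed more than 4 cm (distance of any of nipple1, nipple2, nipple3, coupling1, coupling2, wrench, paste from where it was at the start of the episode above 0.04 m).
It also fails if it takes over 51 s, if anything falls off the work surface, if the arm or the gripper's body presses on something with over 40 N, if the wrist force passes 120 N, or if a joint passes its speed limit or range.

## Working session

There is one attempt and no reset: what is moved stays moved. The work goes in short steps, each a Python script; the robot and the scene stay as the last script left them, time stands still between calls to the robot, and variables do not carry over. Pictures are saved under pics/ and viewed, at most 10 in all, crops included, and the job is handed in when it is done.

```bash
mkdir -p pics; ls
cat > h.py <<'E'
import numpy as np, cv2
from cell import manip, vision
def cam(n):
    c=vision.read_camera(n); c['f']=c['color'].shape[0]/2/np.tan(np.radians(c['vfov'])/2); return c
def save(im,n): cv2.imwrite('pics/'+n,cv2.cvtColor(im,cv2.COLOR_RGB2BGR))
def cloud(c):
    h,w=c['depth'].shape; v,u=np.mgrid[:h,:w]; d=c['depth']
    P=np.stack([(u-c['cx'])/c['f']*d,(v-c['cy'])/c['f']*d,d],-1)
    return (P-c['t'])@c['R']
def ray(c,u,v,z):
    r=np.array([(u-c['cx'])/c['f'],(v-c['cy'])/c['f'],1.])@c['R']; o=-c['R'].T@c['t']
    return o+r*(z-o[2])/r[2]
def quat(yaw):  # tool down, tool y axis (closing) at yaw+90deg (mod 180)
    from scipy.spatial.transform import Rotation as R
    return (R.from_euler('z',yaw)*R.from_euler('x',np.pi)).as_quat()
E
python3 - <<'E'
from h import *
a=cam('scene');b=cam('side')
save(a['color'],'a.png');save(b['color'],'b.png')
for c in (a,b): print(-c['R'].T@c['t'],c['R'][2],c['f'])
print(manip.read_ee_rot(),manip.grasp_offset,manip.read_time_s())
E
```

```text
pics
[ 1.15419831 -0.13537437  0.82456562] [-0.64095674  0.11529721 -0.75886824] 398.27075719257476
[0.21924486 0.54025391 0.63707016] [ 0.40495956 -0.6694694  -0.62275073] 355.412937608196
[ 9.81359449e-01  1.92180277e-01 -1.19209683e-04 -5.98228878e-04] -0.0187 0.1
```

View pics/a.png

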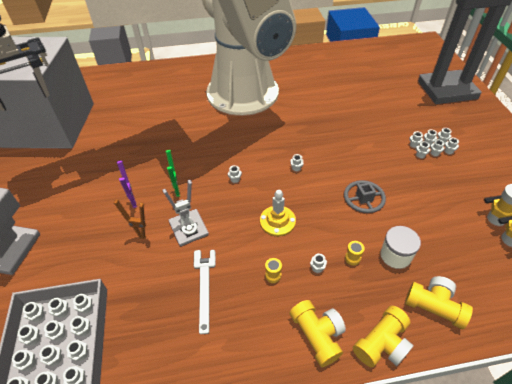

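View pics/b.png

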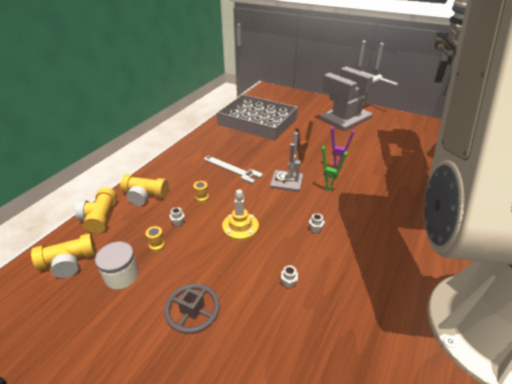

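Scene view: the wheel is at (365,196), the valve at (278,212), and the grey pliers in the stand at (185,213). Look-alikes are purple (127,185), green (173,172) and brown (137,215). I choose the grey pair on the grey stand, which has the ring. Next are coarse positions and close wrist views.

Run:
```python
from h import *
a=cam('scene');P=cloud(a)
for n,u,v,z in [('wheel',365,196,.01),('valve',278,220,.0),('stemtop',278,192,.118),('standfoot',188,228,.01),('green',173,172,.1),('brown',137,215,.05),('nip',235,174,.02),('nip2',297,162,.02)]:
    print(n,ray(a,u,v,z).round(3),P[v,u].round(3))
# wheel by depth: dark pixels
w=ray(a,365,196,.01)
M=(np.hypot(P[...,0]-w[0],P[...,1]-w[1])<.075)&(P[...,2]>.005)&(P[...,2]<.06)
Q=P[M]; print('wheel',Q[:,:2].min(0),Q[:,:2].max(0),(Q[:,:2].min(0)+Q[:,:2].max(0))/2,Q[:,2].max())
T=M&(P[...,2]>.03);print('boss',T.sum(),P[T].mean(0)); print(cv2.minAreaRect((P[T][:,:2]*1000).astype(np.float32)))
M=(np.abs(P[...,2]-.115)<.006)&(np.hypot(P[...,0]-.55,P[...,1]+.1)<.2)
q=P[M]; print(M.sum(),np.argwhere(M).mean(0),q.mean(0))
```

```text
wheel [0.531 0.253 0.01 ] [0.544 0.245 0.027]
valve [0.559 0.011 0.   ] [0.585 0.004 0.035]
stemtop [0.565 0.007 0.118] [0.565 0.007 0.118]
standfoot [ 0.549 -0.217  0.01 ] [ 0.558 -0.216  0.022]
green [ 0.437 -0.235  0.1  ] [ 0.41  -0.239  0.073]
brown [ 0.517 -0.334  0.05 ] [ 0.478 -0.346  0.003]
nip [ 0.397 -0.077  0.02 ] [ 0.41  -0.078  0.034]
nip2 [0.383 0.102 0.02 ] [0.396 0.098 0.034]
wheel [0.45742103 0.19538652] [0.60459751 0.31620507] [0.53100927 0.2557958 ] 0.04276426600050426
boss 161 [0.53008965 0.25032179 0.03774913]
((530.1026000976562, 251.39503479003906), (40.367210388183594, 38.6879768371582), 2.5516865253448486)
87 [191.44827586 232.57471264] [ 0.54056237 -0.09817694  0.11532098]
```

Run:
```python
from h import *
import pickle
for n,p in [('stand',(.47,-.215,.36)),('valve',(.50,.01,.36)),('wheel',(.46,.25,.30))]:
    manip.movep(p,quat(0)); manip.hold(.15); c=cam('wrist'); pickle.dump(c,open(n+'.pkl','wb')); save(c['color'],'w_%s.png'%n)
    print(n,manip.read_time_s(),(-c['R'].T@c['t']).round(3),c['R'][2].round(2),c['f'],manip.read_joint_pos().round(2))
ims=[cv2.imread('pics/w_%s.png'%n) for n in('stand','valve','wheel')]
cv2.imwrite('pics/m1.png',cv2.resize(np.vstack([np.hstack(ims[:2]),np.hstack([ims[2],ims[2]*0])]),(800,600)))
```

```text
stand 2.025 [ 0.545 -0.216  0.53 ] [-0.27  0.   -0.96] 311.5192656119408 [-0.43  0.07  1.67 -0.    1.4   1.14]
valve 3.1333 [0.575 0.009 0.53 ] [-0.27  0.   -0.96] 311.5192656119408 [ 0.01  0.04  1.7  -0.    1.4   1.59]
wheel 4.3167 [0.536 0.249 0.471] [-0.27  0.   -0.96] 311.5192656119408 [ 0.49  0.12  1.74 -0.    1.28  2.07]
```

View pics/m1.png

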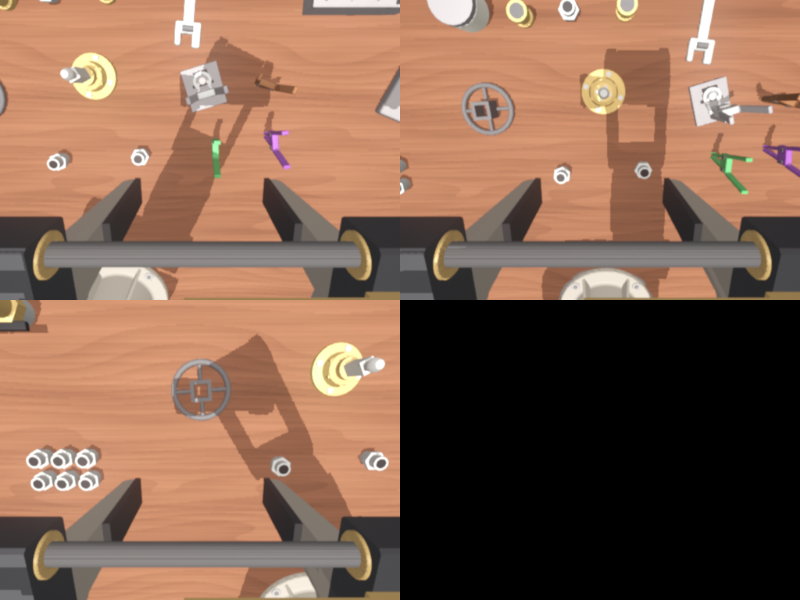

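The montage shows grey pliers with ring at (203,82) top-left, valve at (603,92) top-right, and wheel at (201,390) bottom-left with its spokes nearly axis-aligned. Next are close crops to get the stem yaw and confirm the pliers choice.

Run:
```python
from h import *
import pickle
a=cv2.imread('pics/a.png')
L={n:(pickle.load(open(n+'.pkl','rb')),cv2.imread('pics/w_%s.png'%n)) for n in('stand','valve','wheel')}
def px(c,X): x=c['R']@X+c['t']; return (c['f']*x[:2]/x[2]+[c['cx'],c['cy']]).round(1)
def crop(im,u,v,h,s=400): 
    return cv2.resize(im[int(v-h*.75):int(v+h*.75),int(u-h):int(u+h)],(s,300),interpolation=cv2.INTER_CUBIC)
S=np.array([.565,.007,.08]);
out=[]
for n,X,h in [('valve',S,30),('wheel',S,36),('wheel',np.array([.53,.251,.03]),45),('stand',np.array([.55,-.217,.05]),50)]:
    c,im=L[n]; p=px(c,X); print(n,p,h); out.append(crop(im,*p,h))
cv2.imwrite('pics/m2.png',np.vstack([np.hstack(out[:2]),np.hstack(out[2:])]))
c,_=L['wheel'];P=cloud(c)
M=(np.hypot(P[...,0]-.53,P[...,1]-.251)<.035)&(P[...,2]>.030)
r=cv2.minAreaRect((P[M][:,:2]*1000).astype(np.float32));print('boss',M.sum(),P[M].max(0),r)
M=(np.hypot(P[...,0]-.53,P[...,1]-.251)<.075)&(P[...,2]>.005)&(P[...,2]<.03); print('rim',cv2.minEnclosingCircle((P[M][:,:2]*1000).astype(np.float32)))
c,_=L['valve'];P=cloud(c)
for lo,hi in((.02,.035),(.045,.053),(.085,.097),(.105,.113),(.114,.122)):
    M=(np.hypot(P[...,0]-.565,P[...,1]-.007)<.05)&(P[...,2]>lo)&(P[...,2]<hi); print(lo,M.sum(),P[M].mean(0).round(4), cv2.minEnclosingCircle((P[M][:,:2]*1000).astype(np.float32)))
c,_=L['stand'];P=cloud(c)
for lo,hi in((.003,.009),(.009,.013),(.013,.017),(.017,.03),(.03,.06),(.06,.08),(.09,.14),(.14,.16)):
    M=(np.hypot(P[...,0]-.53,P[...,1]+.217)<.075)&(P[...,2]>lo)&(P[...,2]<hi)
    if M.sum()>4: print(lo,M.sum(),P[M].mean(0).round(4),cv2.minAreaRect((P[M][:,:2]*1000).astype(np.float32)))
```

```text
valve [260.  118.8] 30
wheel [463.4  85.5] 36
wheel [257.3 115.9] 45
stand [259.9 107.5] 50
boss 1251 [0.54925712 0.27011791 0.47073508] ((530.2990112304688, 251.65841674804688), (36.067787170410156, 35.79634475708008), 3.5413691997528076)
rim ((530.2171020507812, 251.7625274658203), 55.302650451660156)
0.02 487 [0.5668 0.0069 0.0314] ((566.0568237304688, 6.806492805480957), 28.694997787475586)
0.045 232 [0.5674 0.0072 0.0499] ((565.7973022460938, 7.002839088439941), 17.93604850769043)
0.085 43 [0.567  0.0069 0.0942] ((565.641845703125, 7.105132102966309), 13.172268867492676)
0.105 47 [0.5662 0.0068 0.1111] ((565.82470703125, 6.654634475708008), 9.849674224853516)
0.114 123 [0.5661 0.0068 0.117 ] ((566.1124267578125, 6.750821590423584), 8.262803077697754)
0.003 6 [ 0.5284 -0.2276  0.006 ] ((518.018798828125, -220.49374389648438), (67.80327606201172, 109.18513488769531), 31.79628562927246)
0.009 1373 [ 0.5501 -0.2174  0.0117] ((545.0590209960938, -218.21630859375), (84.825927734375, 75.78084564208984), 16.461637496948242)
0.013 235 [ 0.5477 -0.2154  0.0138] ((544.8734741210938, -218.3907470703125), (82.78153991699219, 73.91771697998047), 16.56106185913086)
0.017 355 [ 0.5594 -0.2141  0.0203] ((557.9102172851562, -214.42538452148438), (38.25054168701172, 43.41342544555664), 16.746849060058594)
0.06 171 [ 0.5264 -0.2239  0.0746] ((527.8026733398438, -223.40145874023438), (30.63091468811035, 35.132713317871094), 17.711584091186523)
0.09 191 [ 0.5301 -0.2233  0.1167] ((499.03729248046875, -231.3014678955078), (82.47956085205078, 54.61949920654297), 16.455385208129883)
0.14 151 [ 0.5334 -0.223   0.1483] ((533.0260009765625, -222.09388732910156), (11.617071151733398, 66.36619567871094), 16.452606201171875)
```

View pics/m2.png

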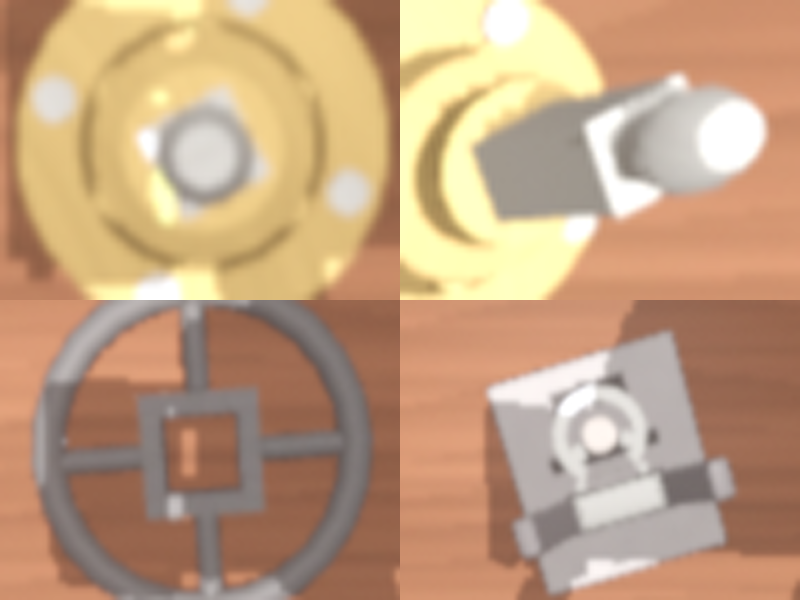

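Crops: the stem's square corners are at (148,138), (222,95), (262,165) and (190,213), so stem yaw is about 29°. The wheel boss is square-on at about 3.5°. The grey pliers hold the open ring, which lies towards +x at (598,435) in the crop, so the choice is confirmed. Now I grasp the wheel.

Run:
```python
from h import *
import pickle
c=pickle.load(open('valve.pkl','rb'));P=cloud(c)
M=(np.hypot(P[...,0]-.566,P[...,1]-.0068)<.02)&(P[...,2]>.088)&(P[...,2]<.098)
print(cv2.minAreaRect((P[M][:,:2]*1000).astype(np.float32)),P[M][:,2].mean())
im=c['color'].astype(int); B=(im.min(-1)>190)&(np.hypot(P[...,0]-.566,P[...,1]-.0068)<.05)&(np.hypot(P[...,0]-.566,P[...,1]-.0068)>.025)
n,l,s,ce=cv2.connectedComponentsWithStats(B.astype(np.uint8))
for i in range(1,n):
    if s[i,4]>6: p=P[l==i].mean(0)-[.566,.0068,0]; print(s[i,4],p.round(4),np.degrees(np.arctan2(p[1],p[0]))%90)
x,y=.5303,.2517; q=quat(np.radians(3.5))
print(manip.solve_ik([x,y,.016],q).round(2))
manip.movep([x,y,.09],q); manip.line_to([x,y,.016],.1)
manip.set_gripper(.2); print(manip.read_grip_width(),manip.read_grasp_force(),manip.read_position(),manip.read_force())
manip.line_to([x,y,.20],.2)
print(manip.read_grip_width(),manip.read_force().round(2) if hasattr(manip.read_force(),'round') else manip.read_force(),manip.read_time_s())
for d in(29,29-90): print(manip.solve_ik([.566,.0068,.2],quat(np.radians(d))))
```

```text
((565.85888671875, 6.889249801635742), (19.89522933959961, 19.43499755859375), 27.650440216064453) 0.09416271305319696
14 [0.0361 0.0126 0.0116] 19.23721419744604
30 [ 0.0348 -0.0105  0.0152] 73.25985822198248
29 [0.0108 0.0357 0.015 ] 73.15555925283353
23 [-0.0112 -0.0353  0.0147] 72.37400501180623
51 [-0.0368  0.0107  0.0132] 73.70633246908918
[ 0.44  0.55  1.85 -0.    0.74  1.95]
0.3897524449235421 29.99541699886322 [0.53025659 0.25158867 0.01597094] [-0.40076516 -0.60650631  1.89490517]
0.39006315147441395 [-0.26 -0.42 -3.92] 8.05
[ 9.36356775e-03  2.76795082e-01  1.77626659e+00 -4.44089210e-16
  1.08853098e+00  1.07401441e+00]
[ 9.36356775e-03  2.76795082e-01  1.77626659e+00 -4.44089210e-16
  1.08853098e+00  2.64481074e+00]
```

Run:
```python
from h import *
x,y=.5659,.0068
manip.movep([x,y,.20],quat(np.radians(28)))
manip.line_to([x,y,.138],.1); f0=np.array(manip.read_force()); print(f0)
z=.138
while z>.0672:
    z-=.004 if z>.075 else .0015; manip.line_to([x,y,z],.06)
    f=np.array(manip.read_force())-f0
    if abs(f).max()>2: print(round(z,4),f.round(1))
    if f[2]>6 or np.hypot(f[0],f[1])>8: break
print(z,manip.read_position(),manip.read_time_s()); c=cam('side'); save(c['color'][130:290,160:330],'s1.png')
```

```text
[ 0.22176287 -0.80720683 -4.16160916]
0.06649999999999995 [0.56582381 0.0067877  0.06639666] 15.0417
```

It went down without any contact force. I release, rise and check, then head for the pliers.

Run:
```python
from h import *
import pickle
x,y=.5659,.0068
manip.set_gripper(.75); manip.hold(.1); manip.line_to([x,y,.19],.25)
a=np.radians(16.5); q=quat(a)
manip.movep([.50,-.10,.34],q); manip.hold(.1)
c=cam('wrist'); pickle.dump(c,open('v2.pkl','wb')); save(c['color'],'v2.png')
s=cam('scene');P=cloud(s); D=np.hypot(P[...,0]-.566,P[...,1]-.0068)
P2=cloud(c);D2=np.hypot(P2[...,0]-.566,P2[...,1]-.0068)
for p,d in((P,D),(P2,D2)):
    M=(d<.035)&(p[...,2]>.08)&(p[...,2]<.092); print('boss',M.sum(),p[M].mean(0) if M.any() else 0, np.percentile(p[M][:,2],[5,50,95]) if M.any() else 0, cv2.minAreaRect((p[M][:,:2]*1000).astype(np.float32)) if M.any() else 0)
    M=(d>.045)&(d<.062)&(p[...,2]>.045)&(p[...,2]<.075); print('rim',M.sum(),cv2.minEnclosingCircle((p[M][:,:2]*1000).astype(np.float32)),p[M][:,2].max(), np.linalg.lstsq(np.c_[p[M][:,:2]-[.566,.007],np.ones(M.sum())],p[M][:,2],rcond=None)[0])
p=P2
for n,d in(('stand',P2),):
  for lo,hi in((.009,.0125),(.0165,.03),(.14,.16)):
    M=(np.hypot(d[...,0]-.543,d[...,1]+.217)<.06)&(d[...,2]>lo)&(d[...,2]<hi)
    if M.sum()>4: print(lo,M.sum(),d[M].mean(0).round(4),cv2.minAreaRect((d[M][:,:2]*1000).astype(np.float32)))
print(manip.read_time_s(),manip.read_grip_width())
```

```text
boss 141 [0.57180498 0.00619772 0.08748977] [0.08157017 0.08829843 0.09096599] ((563.9544677734375, 7.242351531982422), (38.0948600769043, 37.17204284667969), 27.84033203125)
rim 451 ((565.2610473632812, 8.257134437561035), 55.79018783569336) 0.06745701344644228 [-0.00705192  0.00438558  0.0618797 ]
boss 546 [0.56664207 0.00600311 0.08776001] [0.08393831 0.0880143  0.0896387 ] ((565.9527587890625, 7.378349304199219), (36.04059982299805, 36.12122344970703), 28.536800384521484)
rim 1774 ((566.188720703125, 7.387221336364746), 55.29994201660156) 0.06468961799644381 [0.00074398 0.00102332 0.06110727]
0.009 1233 [ 0.5488 -0.2116  0.0114] ((545.0050048828125, -218.15794372558594), (82.85637664794922, 76.3704605102539), 16.573871612548828)
0.0165 445 [ 0.5556 -0.214   0.0201] ((547.927734375, -218.1261444091797), (63.92286682128906, 41.71686935424805), 31.16615867614746)
0.14 162 [ 0.5348 -0.2253  0.1479] ((533.1310424804688, -221.37940979003906), (11.72674560546875, 65.82772827148438), 16.547643661499023)
17.475 0.750409036342593
```

View pics/v2.png

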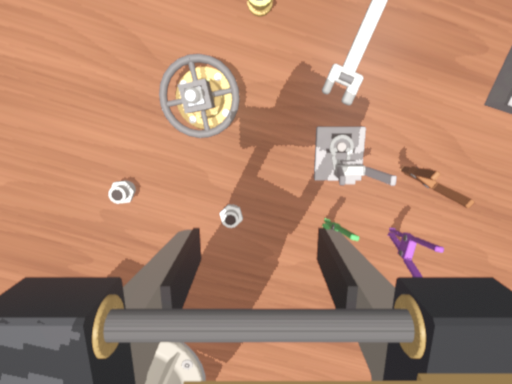

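The wheel is seated: boss top at 0.088, level, on axis, at (200,95). Now the pliers.

Run:
```python
from h import *
import pickle
a=np.radians(16.5); q=quat(a); x,y=.5331,-.2217
manip.movep([x,y,.22],q); manip.line_to([x,y,.1103],.15)
manip.set_gripper(.3); print(manip.read_grip_width(),manip.read_grasp_force(),manip.read_position())
manip.line_to([x,y,.25],.12); manip.hold(.2)
print(manip.read_grip_width(),manip.read_force(),manip.read_time_s())
for n in('wrist','scene','side'):
    c=cam(n); pickle.dump(c,open('p_%s.pkl'%n,'wb'))
    g=lambda X:(lambda t:c['f']*t[:2]/t[2]+[c['cx'],c['cy']])(c['R']@np.array(X)+c['t'])
    u,v=g([x+.024,y+.007,.159]); print(n,u,v)
    if n=='wrist': save(c['color'],'pw.png')
    else: u,v=int(u),int(v); save(cv2.resize(c['color'][max(v-60,0):v+45,u-70:u+70],None,fx=4,fy=4,interpolation=2),'p%s.png'%n)
m=[cv2.resize(cv2.imread('pics/'+f),(400,300)) for f in('pw.png','pscene.png','pside.png')]
cv2.imwrite('pics/m3.png',np.vstack([np.hstack(m[:2]),np.hstack([m[2],m[2]*0])]))
```

```text
0.393841809883717 30.036941170692444 [ 0.53463039 -0.22233641  0.11233954]
0.3999061603710255 [-0.21760088 -0.64811432 -2.01666532] 21.2
wrist 259.4134453989647 172.40994513108123
scene 179.57930619403973 191.35643047097736
side 284.29339960010674 133.60171030562498
```

View pics/m3.png

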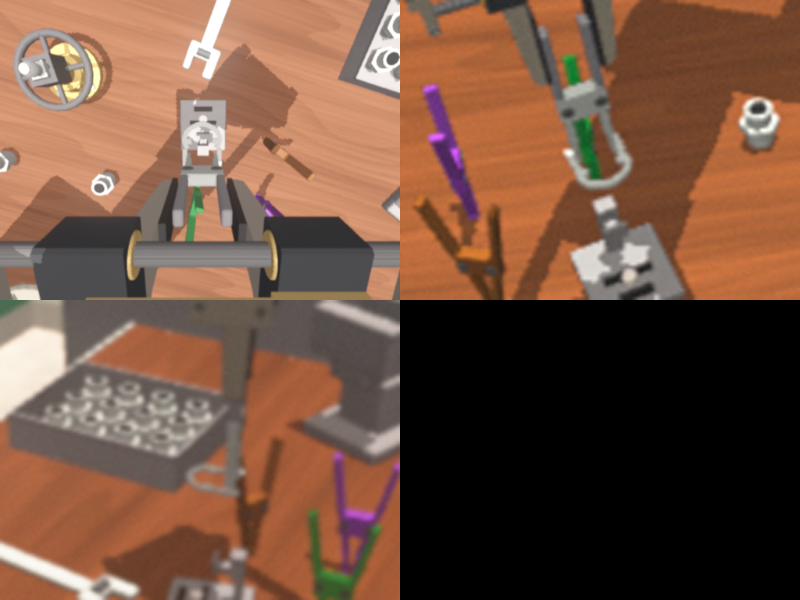

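Wrist view (203,138), scene (597,165) and side (215,478) show the ring spread and carried level on the tips. Next I measure its centre in 3D relative to the TCP.

Run:
```python
from h import *
import pickle
tcp=np.array(manip.read_position()); print(tcp,manip.read_ee_rot())
a=np.radians(16.5); ex=np.array([np.cos(a),np.sin(a)]); ey=np.array([-ex[1],ex[0]])
def fit(p):
    A=np.c_[2*p,np.ones(len(p))]; s=np.linalg.lstsq(A,(p**2).sum(1),rcond=None)[0]; return s[:2],np.sqrt(s[2]+s[:2]@s[:2])
for n in('wrist','scene','side'):
    c=pickle.load(open('p_%s.pkl'%n,'rb'));P=cloud(c)
    d=P[...,:2]-tcp[:2]; X=d@ex; Y=d@ey
    M=(X>.014)&(X<.056)&(abs(Y)<.032)&(P[...,2]>.145)&(P[...,2]<.18)
    p=np.c_[X[M],Y[M],P[M][:,2]]; print(n,M.sum(),p.min(0).round(4),p.max(0).round(4),p.mean(0).round(4),np.percentile(p[:,2],[10,50,90]))
    if n=='wrist':
        k=p[p[:,0]>.02]; print('plane',np.linalg.lstsq(np.c_[k[:,:2],np.ones(len(k))],k[:,2],rcond=None)[0], fit(k[:,:2]))
        s=np.full((60,60),0,np.uint8)
        iy=(30-p[:,1]*1000).astype(int); ix=(60-p[:,0]*1000).astype(int); s[ix,iy]=1
        print('\n'.join(''.join('#' if t else '.' for t in r[::1]) for r in s[2:46:1]))
```

```text
[ 0.53300373 -0.22165121  0.24973871] [ 9.89652299e-01  1.43486149e-01 -1.93517723e-04 -1.21573007e-04]
wrist 586 [ 0.014  -0.0205  0.1536] [0.0398 0.0226 0.1608] [0.0276 0.001  0.1584] [0.15721621 0.15843718 0.15951033]
plane [0.03796473 0.01180768 0.15732932] (array([0.01974031, 0.000928  ]), np.float64(0.0182108055644421))
............................................................
............................................................
............................................................
............................................................
............................................................
............................................................
............................................................
............................................................
............................................................
............................................................
............................................................
............................................................
........................................
[... 1442 characters left out ...]
.......................#..#.#####.........
.......##########........................###.###.##.........
.......##########........................##########.........
.......###########......................###########.........
.......##########.......................###########.........
........##########......................###########.........
........#########........................#########..........
........#####.#.............................######..........
scene 84 [ 0.0145 -0.0194  0.1558] [0.0391 0.0231 0.162 ] [0.0272 0.001  0.1589] [0.15703711 0.15899277 0.16083974]
side 49 [ 0.0145 -0.0219  0.1508] [0.0396 0.0231 0.1591] [0.0266 0.0021 0.1564] [0.15488199 0.15669388 0.15795832]
```

```bash
cat >> h.py <<'E'
A=np.radians(16.5); EX=np.array([np.cos(A),np.sin(A)]); EY=np.array([-EX[1],EX[0]])
def meas(n):
    import pickle
    c=cam(n);pickle.dump(c,open('q_%s.pkl'%n,'wb')); P=cloud(c); tcp=np.array(manip.read_position()); d=P[...,:2]-tcp[:2]; X=d@EX; Y=d@EY; H=P[...,2]-tcp[2]
    M=(X>.012)&(X<.056)&(abs(Y)<.032)&(H>-.104)&(H<-.08)
    R=np.hypot(X-.0215,Y-.0012); K=M&(R>.0115); k=np.c_[X[K],Y[K],P[K][:,2]]
    print(n,'ring far',np.percentile(k[:,0],99.5).round(4),'Y',np.percentile(k[:,1],[.5,99.5]).round(4),'z',np.median(k[:,2]).round(4))
    S=(np.hypot(P[...,0]-.566,P[...,1]-.0069)<.0125)&(P[...,2]>.108)&(P[...,2]<.121)&(R<.0115)
    if S.sum()>5: print('  stem',S.sum(),P[S].mean(0).round(4),np.array(cv2.minEnclosingCircle((np.c_[X[S],Y[S]]*1000).astype(np.float32))[0]).round(2),P[S][:,2].max())
    return c
E
python3 - <<'E'
from h import *
xy=np.array([.566,.0070])-EX*.0215-EY*.0012
manip.line_to([*xy,.25],.2); manip.line_to([*xy,.225],.1); manip.hold(.3)
print(xy,manip.read_position())
for n in('wrist','scene','side'): c=meas(n); save(c['color'],'q_%s.png'%n)
w,s,d=[cv2.imread('pics/q_%s.png'%n) for n in('wrist','scene','side')]
z=lambda im,u,v:cv2.resize(im[v-36:v+36,u-48:u+48],(400,300),interpolation=2)
cv2.imwrite('pics/m4.png',np.vstack([np.hstack([z(w,260,172),z(s,278,186)]),np.hstack([z(d,240,190),z(d,240,190)*0])]))
print(manip.read_time_s())
E
```

```text
[ 5.45726194e-01 -2.56913593e-04] [ 5.46017326e-01 -2.96870931e-04  2.25509145e-01]
wrist ring far 0.0399 Y [-0.0206  0.0222] z 0.1346
  stem 354 [0.5669 0.007  0.1152] [21.06  0.94] 0.11955086895931966
scene ring far 0.0388 Y [-0.0204  0.0238] z 0.136
  stem 36 [0.5687 0.0059 0.1139] [20.13  1.47] 0.12044357266753278
side ring far 0.0396 Y [-0.022   0.0228] z 0.1326
  stem 27 [0.5637 0.0114 0.1124] [20.08  2.82] 0.11786131725685314
23.4583
```

View pics/m4.png

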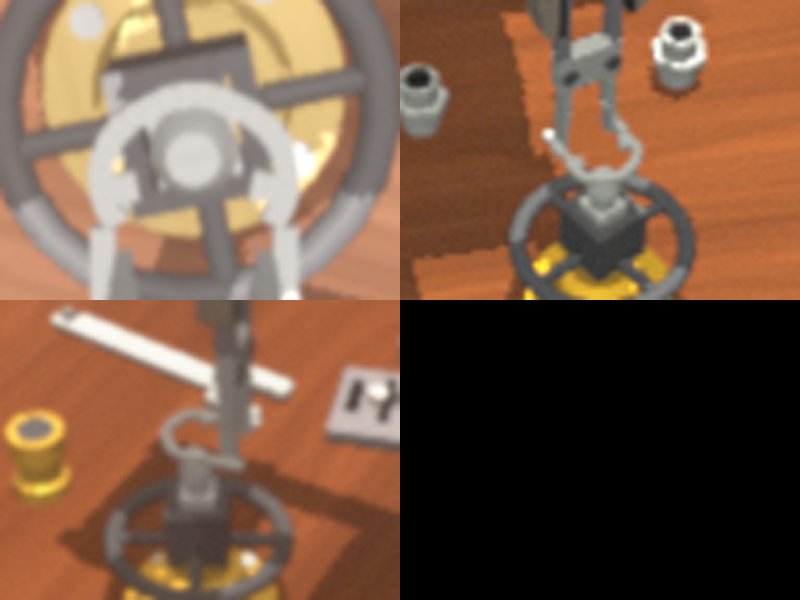

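The ring's bore is centred round the stem head in the wrist crop (ring (192,170), head (192,150), 3D error about 0.5 mm). I lower it with a force watch.

Run:
```python
from h import *
xy=np.array([.566,.0070])-EX*.0217-EY*.0011
f0=np.array(manip.read_force())
for z in(.218,.211,.204,.198,.1915):
    manip.line_to([*xy,z],.06); f=np.array(manip.read_force())-f0; print(z,f.round(2))
    if abs(f).max()>3: break
manip.hold(.3); print(manip.read_position(),np.array(manip.read_force())-f0,manip.read_time_s(),manip.read_grip_width(),manip.read_grasp_force())
for n in('wrist','scene','side'): c=meas(n); save(c['color'],'r_%s.png'%n)
w,s,d=[cv2.imread('pics/r_%s.png'%n) for n in('wrist','scene','side')]
z=lambda im,u,v:cv2.resize(im[v-36:v+36,u-48:u+48],(400,300),interpolation=2)
cv2.imwrite('pics/m5.png',np.vstack([np.hstack([z(w,260,172),z(s,278,200)]),np.hstack([z(d,240,205),z(d,240,205)*0])]))
```

```text
0.218 [ 0.25 -0.14  0.4 ]
0.211 [-0.1   0.35  0.53]
0.204 [-0.11 -0.27  0.5 ]
0.198 [0.86 0.2  0.56]
0.1915 [-0.06  0.    0.74]
[ 5.45611463e-01 -2.09247717e-04  1.91653925e-01] [0.41844261 0.05950728 0.46291433] 25.0667 0.39803623056658693 29.983442723751068
wrist ring far 0.0418 Y [-0.0205  0.0222] z 0.1003
  stem 441 [0.5671 0.007  0.1153] [21.38  0.77] 0.1201089015103824
scene ring far 0.04 Y [-0.019   0.0228] z 0.0993
  stem 51 [0.5675 0.0063 0.1156] [20.54  1.01] 0.12052403752103615
side ring far 0.0392 Y [-0.0208  0.0233] z 0.0985
  stem 45 [0.5638 0.0097 0.1132] [21.54  2.67] 0.11760397460521754
```

View pics/m5.png

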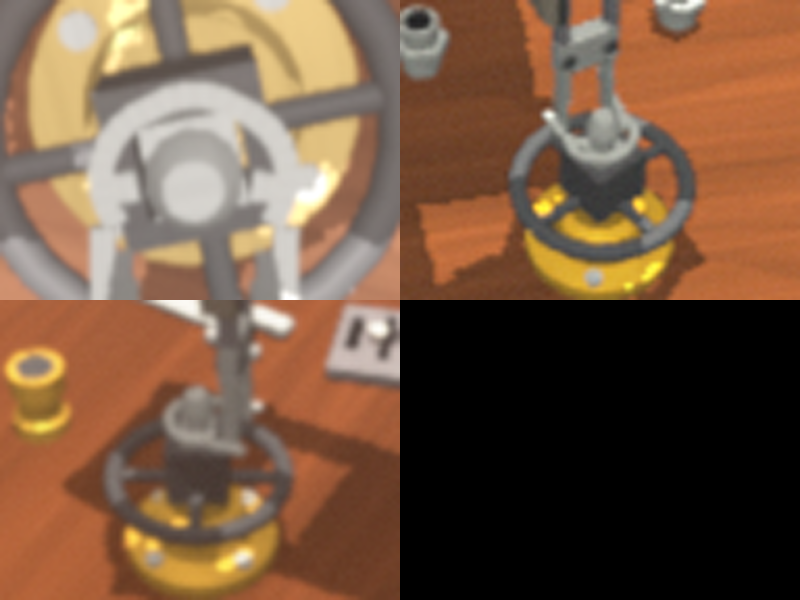

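The ring surrounds the groove with an even gap (wrist crop, ring (192,170), stem (192,185)). Its mid height is about 98.5 mm and no contact force shows. Handing in.

```bash
python3 -c "
from h import *
print(manip.sign_off())"
```

```text
the job is handed in; nothing more can be done
None
```

I handed the job in at about 25 s with the handwheel seated and released, and the gripped pliers holding the spread ring around the groove: about 0.5 mm off in height, centred to within about 1 mm, with no contact force. The sign-off gave no verdict.

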